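Draw the cup board out to the pointer and hold it level

TASK

The wooden board on the steel riser is snapped into two spring catches: pull it free by its black grip and slide it out along the riser until its white outer end is in line with the red pointer of the measuring post. Keep the board level and lying on the riser, with the jar still standing on it, and leave everything else on the counter alone. Finish while still holding the board there: it would tip over the edge without you before a colleague can fit the support leg.

Things in the scene. Friction and masses are not known exactly. Their poses are not given: they have to be found in the camera images.
- riser: Fixed steel riser, 200 wide (x) x 330 long (y) x 70 high. Origin on the counter on the slide's centre line; deck top at z = 70 mm, outer edge at y = -160, inner end at y = +170. Outward, the way the board slides, is its own -y (roughly to the robot's right). Guide strips 8 mm high beside the board (2 mm play each side) and a stop strip behind it, all lower than the board's top.
- catch (a point): Fixed point on the riser midway between the two spring catches, at deck height. Their yellow rollers, 65 mm to either side (x), sit in notches in the board's sides. A pull of about 7 to 10 N outward, on top of the sliding friction (1 to 10 N), frees it within the first 6 mm; after 30 mm of travel they no longer touch it.
- board: Loose wooden board, 120 wide (x) x 340 long (y) x 12 thick, 0.3 to 0.46 kg; origin at the centre of its underside, z up, outer end at y = -170 mm. Starts home on the deck, outer end 20 mm past the riser's outer edge, axes parallel to the riser's. With the jar on it, it tips over the riser's edge before it reaches the pointer unless its inner part is held down.
- grip (a point): Centre, half-way up, of the black grip block fixed on top of the board near its inner end: 60 long (along x, across the slide) x 20 thick (along the slide, y) x 46 high; the board's top is 23 mm below this point. On the board's centre line, 300 mm from the outer end. Axes as the board's.
- board_end (a point): Middle of the upper edge of the board's outer end face (edged white). Axes as the board's.
- post: Fixed measuring post: foot disc 56 across, 12 mm steel rod, red cap, 112 high; origin on the counter under the rod, axes parallel to the riser's. Its red pointer blade, 4 mm thick, points to the board's path (-x), centred on the origin's y. It stands 110 mm to the +x side of the slide's centre line, 165 to 205 mm outward of the riser's outer edge.
- pointer (a point): Tip of the red pointer blade, at its upper face, 82 mm above the counter (level with the board's top), 15 mm beside the board's path. The board's outer end face must come in line with it, measured along the riser's y.
- jar_mid (a point): Centre (half-way up) of the closed glass jar, 62 across x 85 high, 0.2 to 0.4 kg, standing loose on the board about 55 mm from its outer end. Stays on the board.
- red_canister: Bystander: red canister with white lid, 72 across x 162 high; origin under its centre.
- blue_canister: Bystander: blue canister with white lid, 72 across x 162 high; origin under its centre.
- cup_stack: Bystander: stack of white cups upside down, 86 across x 170 high; origin under its centre.
- lid_stack: Bystander: low stack of white lids, 90 across x 34 high; origin under its centre.
- mug: Bystander: blue mug, 80 across x 95 high, handle at its +y; origin under its centre.
- stirrer_cup: Bystander: white ceramic cup, 70 across x 100 high; origin under its centre.
Things that resemble listed ones, but are neither listed nor needed, are in the scene too. What is shaped like the post but purple is not meant.

How it is judged (in metres and radians):
On the way:
1. the board has been pulled clear of the catches (slid out more than 30 mm), still level, jar standing on it (y of board_end in the frame of riser below -0.21 m and angle between board's own z axis and vertical below 0.1 rad and angle between jar_mid's own z axis and vertical below 0.2 rad), for 0.1 s.
At the end, for the whole second after the job is handed in: Board's outer end within 8 mm of the pointer along the slide, board between its guides, level within 0.04 rad, still, lying on the riser (over 0.3 N) and held or pressed by the fingers (over 1 N); jar upright on the board, within 100 mm of its outer end (y of board_end in the frame of post between -0.008 and 0.008 m and x of board_end in the frame of riser between -0.008 and 0.008 m and z of board_end in the frame of riser between 0.074 and 0.09 m and angle between board's own z axis and vertical below 0.04 rad and angle between the y axis of board and the y axis of riser, either way round below 0.06 rad and contact force between the fingers and board above 1 N and contact force between board and riser above 0.3 N and linear speed of board below 0.01 m/s and angle between jar_mid's own z axis and vertical below 0.15 rad and z of jar_mid in the frame of board between 0.045 and 0.065 m and horizontal distance between jar_mid and board_end below 0.1 m); the arm keeps its last pose, push and grip.
It fails at once if the board tips (more than 0.12 rad) (angle between board's own z axis and vertical above 0.12 rad).
It fails at once if the jar topples (angle between jar_mid's own z axis and vertical above 0.4 rad).
It fails at once if a bystander is moved more than 20 mm or knocked over (distance of any of red_canister, blue_canister, cup_stack, lid_stack, mug, stirrer_cup from where it was at the start of the episode above 0.02 m or angle between any of red_canister, blue_canister, cup_stack, lid_stack, mug, stirrer_cup's own z axis and vertical above 0.3 rad).
It also fails if it takes over 32 s, if anything falls off the work surface, if the arm or the gripper's body presses on something with over 40 N, if the wrist force passes 120 N, or if a joint passes its speed limit or range.

ROBOT

A 6-joint arm with a two-finger parallel gripper is mounted at the origin on the work surface. World frame = base frame: x ahead of the robot, y to its left, z up, the work surface at z = 0. Lengths are in mm, angles in rad, forces in N, time in s.
With the tool pointing down it reaches from about 325 to 900 mm from the base axis. Payload 6.1 kg.
Tool frame: the origin (TCP) lies where the fingers leave the gripper's body, on its centre line; the fingertips stand 70 mm ahead of it and the grasp point (between the pads) lies 51 mm ahead of it (nose_length is the distance from the TCP to the fingertips, in mm); z points along the fingers, y is the line along which they close (so a half turn about z gives the same grasp; the last joint's range is limited). The gripper opens to 87 mm and grips with 3 to 60 N. Pads are 19 mm wide; open, the fingers measure 117 mm over their backs; the gripper's body (75 mm by 190 mm) begins 51 mm behind the grasp point.
Start: joints at [-1.373, 0.22, 1.526, -0, 1.395, -0.126], TCP at [198.85, -592.516, 292.238] pointing down, gripper open.
Joint ranges: [-2.98, 2.98], [-0.91, 2.08], [0.09, 2.57], [-1.24, 4.39], [0.2, 2.65], [-2.68, 2.68]. Speed limits (rad/s): [2.57, 2.57, 3.01, 3.14, 3.14, 3.14].

INTERFACE

Orientations are given as a 3x3 rotation matrix whose columns are the frame's x, y, z axes.
In Python, from cell import read_state, grab_frame, close_job, nose_length gives the robot as it stands.
- The arm moves only by the shell command python3 -m pendant 'ROWS' [OPENING] [FORCE]. ROWS is JSON, one flat list of numbers, 6 for each row, row after row: the shift along the world's x, y, z in m, then the turn, a rotation vector about the world's x, y, z in degrees. A call has 1 to 12 rows; each row is the pose to reach, as a shift and turn from the pose commanded when the call began; what a row does not reach only later rows make up. A row lasts 1/10 s, in which the tool goes at most 50 mm and 8.59 degrees, less where a joint would pass 70% of its speed; a pose out of reach is approached as far as the arm can. A call with a gripper value outside its range is refused whole. OPENING is the gripper command: -1 is shut, 1 is fully open, values between are in proportion, set as the call begins (- or left out, the last holds). The fingers move at their own pace and stop on an object; FORCE is the grip in N (left out, the last holds). Time passes only in rows, so rows that repeat a pose let the fingers close. It gives the time, the measured TCP pose, the force, the opening and the grip force at its end, in the units of the state.
- read_state(): the state, without advancing time (a new reading comes with each control period).
- grab_frame(name): name is "scene" or "top" or "wrist"; returns a dict with "image" (400x640x3 uint8, red, green, blue), "fx", "fy", "cx", "cy" (pixels), "pose" (4x4, takes a point from camera to world coordinates). Camera axes: x right, y up, looking along -z (the intrinsics and any distortion apply to the point x, -y, -z); pixel columns grow to the right and rows downward; lengths in mm; the calibration is good to about 2 mm. A picture is of the moment at which its call begins. There is no depth.
- close_job(): hands the job in; it is judged then, once.
The state is a dict: "time_s": time; "joint_positions": joint angles; "joint_vel": joint speeds; "joint_torque": joint torques, N m; "position": TCP position; "orientation": TCP orientation; "contact_force": force on the tool from outside, world axes, zero at the start; "wrist_torque": the same for the moment, N m; "grip_width": finger opening in mm; "grasp_force": force on a finger pad.
Only numpy, scipy, OpenCV 4.12 (cv2) and the standard library are available. Lean on these libraries where they do the work, as an engineer would, in place of code of your own. Each camera call takes 0.05 s, during which the arm holds its last target. There are 200 camera calls.

## Working session

There is one attempt and no reset: what is moved stays moved. The work goes in short steps, Python scripts to look and compute and a shell command to move; the robot and the scene stay as the last step left them, time stands still between calls to the robot, and variables do not carry over. Pictures are saved under pics/ and viewed, at most 10 in all, crops included, and the job is handed in when it is done.

```bash
ls; mkdir -p pics
python3 - <<'E'
from cell import *
import cv2,numpy as np
for n in ["scene","top"]:
    f=grab_frame(n); cv2.imwrite(f"pics/{n}0.png",f["image"][:,:,::-1])
    print(n,f["fx"],f["fy"],f["cx"],f["cy"],[k for k in f],np.round(f["pose"],4).tolist())
print(read_state())
E
```

```text
pics
scene 484.08530347596803 484.08530347596803 324.8606226696972 198.76905553344088 ['image', 'fx', 'fy', 'cx', 'cy', 'pose'] [[0.1327, -0.6625, 0.7372, 1687.7764], [0.9911, 0.0856, -0.1015, -166.6453], [0.0041, 0.7441, 0.668, 1104.5811], [0.0, 0.0, 0.0, 1.0]]
top 473.805509933691 473.805509933691 325.2241962583177 201.80245134952173 ['image', 'fx', 'fy', 'cx', 'cy', 'pose'] [[-0.0051, 0.9952, -0.0982, 399.339], [-1.0, -0.0048, 0.0031, -1.7329], [0.0027, 0.0982, 0.9952, 1796.7208], [0.0, 0.0, 0.0, 1.0]]
{'time_s': 0.1, 'joint_positions': array([-1.37310776e+00,  2.21158404e-01,  1.52755686e+00, -8.52440546e-06,
        1.39471071e+00, -1.26123212e-01]), 'joint_vel': array([-0.00147393, -0.00205665, -0.00215302,  0.00020955,  0.00088414,
       -0.00054908]), 'joint_torque': array([ 7.15510796e-04, -4.95945311e+01, -3.88518476e+01,  7.02449237e-02,
        5.15712867e-02, -5.37976848e-05]), 'position': array([ 198.75223701, -592.06427982,  291.20780301]), 'orientation': array([[ 9.48029030e-01,  3.18183631e-01, -3.68300589e-04],
       [ 3.18183767e-01, -9.48027355e-01,  1.79596987e-03],
       [ 2.22289180e-04, -1.81981884e-03, -9.99998319e-01]]), 'contact_force': array([-0.34611735, -0.02335843,  0.52450949]), 'wrist_torque': array([ 0.07812916, -0.00313758,  0.014497  ]), 'grasp_force': 0.0, 'grip_width': 87.23542654098642}
```

View pics/scene0.png

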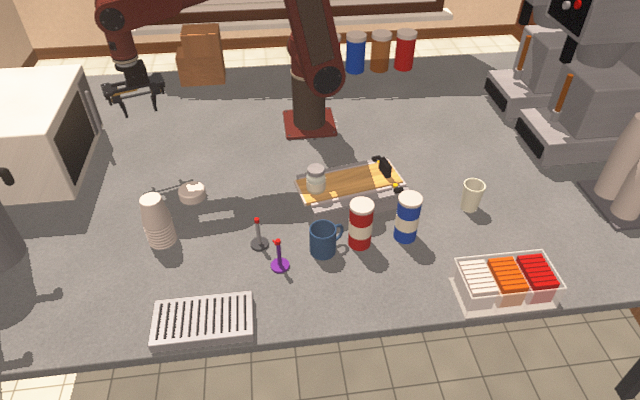

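View pics/top0.png

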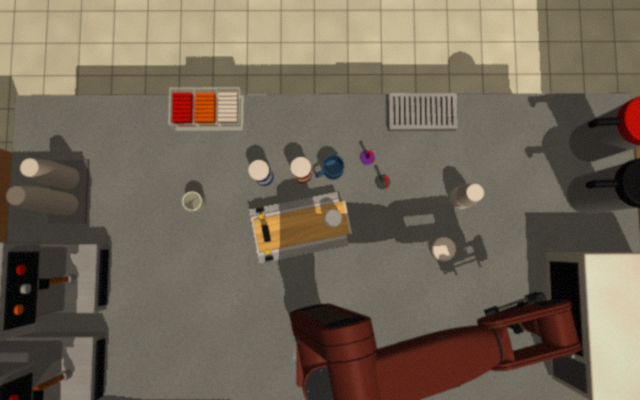

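The scene view shows the board at about (350,180), its black grip at (384,167) and the jar at (316,178). The post with the red cap and grey foot is at (259,235), and the purple look-alike is at (280,258). In the top view the grip is at (265,230), the post at (383,181) and the purple one at (367,157). Other dark or red items are the mug, the red canister and the lids in the box, none of them similar in shape. Next I'll take close crops.

Run:
```python
import cv2,numpy as np
a=cv2.imread("pics/scene0.png");b=cv2.imread("pics/top0.png")
A=cv2.resize(a[145:285,240:430],None,fx=4,fy=4,interpolation=cv2.INTER_CUBIC)  # 760x560
B=cv2.resize(b[140:270,235:415],None,fx=4.4,fy=4.4,interpolation=cv2.INTER_CUBIC)
cv2.imwrite("pics/sc.png",A);cv2.imwrite("pics/tc.png",B)
```

```text
(no output)
```

View pics/sc.png

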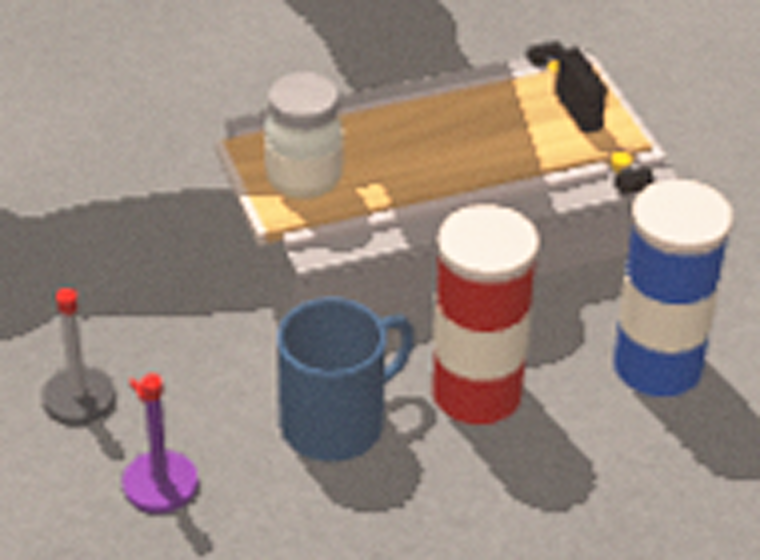

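View pics/tc.png

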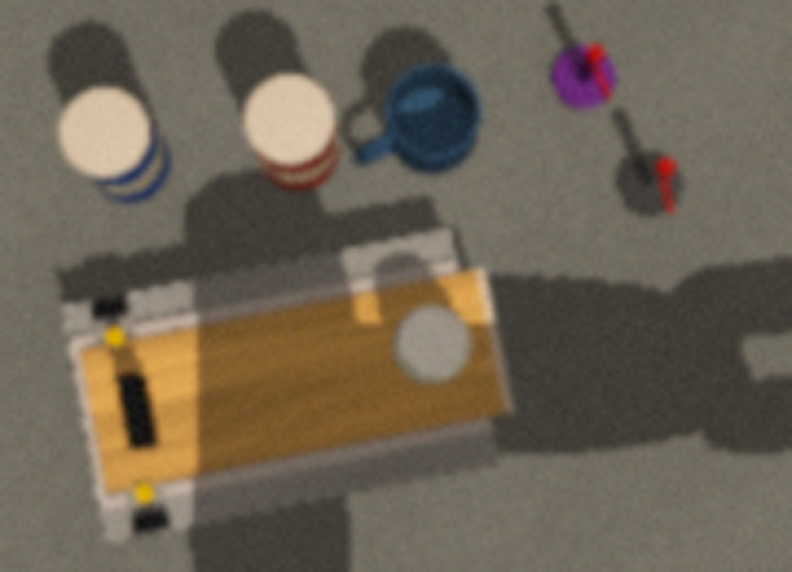

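The crops confirm the choice: the grey-footed post with the red blade tip is at crop (671,210), and the purple one is not meant. The board's outer corners are at (487,270) and (511,410), and the grip top centre is at about (137,410).

```bash
cat > h.py <<'E'
import numpy as np
CAM={"scene":(484.0853,324.8606,198.7691,[[0.1327,-0.6625,0.7372,1687.7764],[0.9911,0.0856,-0.1015,-166.6453],[0.0041,0.7441,0.668,1104.5811]]),
"top":(473.8055,325.2242,201.8025,[[-0.0051,0.9952,-0.0982,399.339],[-1,-0.0048,0.0031,-1.7329],[0.0027,0.0982,0.9952,1796.7208]])}
def onplane(cam,u,v,z):
    f,cx,cy,P=cam if not isinstance(cam,str) else CAM[cam]
    P=np.array(P); d=P[:3,:3]@np.array([(u-cx)/f,-(v-cy)/f,-1]); o=P[:3,3]
    return o+d*(z-o[2])/d[2]
E
python3 - <<'E'
from h import *
np.set_printoptions(precision=1,suppress=True)
T=lambda u,v,z:onplane("top",235+(u+.5)/4.4-.5,140+(v+.5)/4.4-.5,z)[:2]
S=lambda u,v,z:onplane("scene",240+(u+.5)/4-.5,145+(v+.5)/4-.5,z)[:2]
print("T grip",T(137,410,128),"rollers",T(115,337,85),T(145,494,85))
o1,o2,i1,i2=T(487,270,82),T(511,410,82),T(82,348,82),T(103,492,82)
print("corners",o1,o2,i1,i2,np.linalg.norm(o1-o2),np.linalg.norm(o1-i1))
print("jar",T(432,343,167),"tip",T(671,210,82),"foot",T(650,183,5),"mug",T(432,112,95),"red",T(290,119,162),"blue",T(106,133,162))
print("S corners",S(222,140,82),S(267,238,82),"foot",S(78,394,5),"cap",S(67,298,112),"grip bottomfront", S(595,130,82))
ax=(o1+o2)/2-(i1+i2)/2; ax/=np.linalg.norm(ax); print("out axis",ax,np.degrees(np.arctan2(ax[0],-ax[1])))
w=o1-o2; print("width dir",np.degrees(np.arctan2(-w[1],w[0])))
e=(o1+o2)/2; print("end",e,"grip pred",e-300*ax,"tip dist",(T(671,210,82)-e)@ax,"foot", (T(650,183,5)-e)@ax)
E
```

```text
T grip [455.5 202.7] rollers [517.  226.5] [388.5 200.9]
corners [571.2 -80.1] [455.5 -98.7] [508.3 253.9] [390.3 235.6] 117.14960073539599 339.9245112580911
jar [505.4 -32.6] tip [ 620.5 -233.2] foot [ 654.1 -225.8] mug [701.4 -35.3] red [684.4  78.8] blue [673.8 224.7]
S corners [452.7 -96.2] [576.7 -71.8] foot [ 651.2 -227.7] cap [ 655.1 -226.7] grip bottomfront [479.4 212.9]
out axis [ 0.2 -1. ] 10.85726247431058
width dir -9.158161299857625
end [513.4 -89.4] grip pred [456.9 205.2] tip dist 161.34363811263628 foot 160.39951135650497
```

```bash
python3 -m pendant '[0.15,0.4,0.02,0,0,-4, 0.15,0.4,0.02,0,0,-4, 0.15,0.4,0.02,0,0,-4, 0.15,0.4,0.02,0,0,-4, 0.15,0.4,0.02,0,0,-4, 0.15,0.4,0.02,0,0,-4, 0.15,0.4,0.02,0,0,-4, 0.15,0.4,0.02,0,0,-4, 0.257,0.795,0.02,0,0,-7.7, 0.257,0.795,0.02,0,0,-7.7, 0.257,0.795,0.02,0,0,-7.7, 0.257,0.795,0.02,0,0,-7.7]' 1 40
```

```text
time_s: 1.3
position: [392.4, -23.6, 311.5]
orientation: [[0.982, 0.188, 0.001], [0.188, -0.982, -0.0], [0.001, 0.0, -1.0]]
contact_force: [0.1, -0.0, -0.6]
grip_width: 86.9
grasp_force: 0.0
```

```bash
python3 -m pendant '[0.063,0.222,0,0,0,0, 0.063,0.222,0,0,0,0, 0.063,0.222,0,0,0,0, 0.063,0.222,0,0,0,0, 0.063,0.222,0,0,0,0, 0.063,0.222,0,0,0,0, 0.063,0.222,0,0,0,0]'
python3 - <<'E'
from cell import *
import cv2,numpy as np
f=grab_frame("wrist"); cv2.imwrite("pics/w1.png",f["image"][:,:,::-1])
np.savez("w1.npz",**f); print(f["fx"],f["fy"],f["cx"],f["cy"]);print(np.round(f["pose"],3))
print(read_state()["position"])
E
```

```text
time_s: 2.0
position: [455.1, 196.7, 310.8]
orientation: [[0.982, 0.19, -0.002], [0.19, -0.982, -0.001], [-0.002, 0.001, -1.0]]
contact_force: [0.1, -0.1, 0.4]
grip_width: 86.7
grasp_force: 0.0
333.7681267549855 333.7681267549855 317.41856901112465 197.4714815496048
[[ 1.90000e-01  9.52000e-01  2.42000e-01  5.20847e+02]
 [-9.82000e-01  1.83000e-01  4.80000e-02  2.08690e+02]
 [ 1.00000e-03 -2.47000e-01  9.69000e-01  4.02550e+02]
 [ 0.00000e+00  0.00000e+00  0.00000e+00  1.00000e+00]]
[455.19467248 196.00556828 310.98932852]
```

View pics/w1.png

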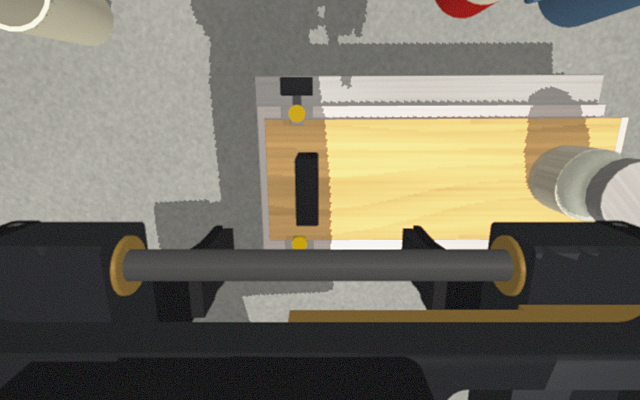

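The grip top spans pixels (296–318, 153–226). The board's far side edge runs from (266,118) to (627,118), and the rollers are at (296,114) and (300,243).

Run:
```python
from h import *
np.set_printoptions(precision=1,suppress=True)
f=np.load("w1.npz");c=(float(f["fx"]),float(f["cx"]),float(f["cy"]),f["pose"])
W=lambda u,v,z:onplane(c,u,v,z)[:2]
a,b=W(266,118,82),W(627,118,82);d=b-a
print("grip",W(307,189.5,128),"edge",a,b,np.linalg.norm(d),np.degrees(np.arctan2(d[0],-d[1])))
r1,r2=W(296,114,82),W(300,243,82);w=r1-r2
print("rollers",r1,r2,np.degrees(np.arctan2(w[1],w[0])),np.linalg.norm(w),"grip sides",W(307,153,128),W(307,226,128))
```

```text
grip [457.5 205. ] edge [507.  254.5] [571.  -77.1] 337.6719937826093 10.925005559754036
rollers [515.9 227.6] [390.1 201.2] 11.850728453093668 128.48678127222692 grip sides [487.7 210.6] [425.5 199.1]
```

```bash
python3 -m pendant '[0.002,0.0085,-0.04,0,0,0, 0.002,0.0085,-0.08,0,0,0, 0.002,0.0085,-0.11,0,0,0, 0.002,0.0085,-0.13,0,0,0, 0.002,0.0085,-0.145,0,0,0, 0.002,0.0085,-0.154,0,0,0, 0.002,0.0085,-0.154,0,0,0]' 1 && python3 -m pendant '[0,0,0,0,0,0, 0,0,0,0,0,0, 0,0,0,0,0,0, 0,0,0,0,0,0, 0,0,0,0,0,0, 0,0,0,0,0,0, 0,0,0,0,0,0, 0,0,0,0,0,0]' -1 40
```

```text
time_s: 2.75
position: [456.9, 203.6, 156.5]
orientation: [[0.982, 0.187, -0.002], [0.187, -0.982, -0.001], [-0.002, 0.0, -1.0]]
contact_force: [0.1, 0.4, 0.5]
grip_width: 86.9
grasp_force: 0.0
time_s: 3.55
position: [457.6, 204.9, 157.5]
orientation: [[0.982, 0.188, -0.0], [0.188, -0.982, -0.0], [-0.0, -0.0, -1.0]]
contact_force: [-0.2, -0.3, -0.2]
grip_width: 31.3
grasp_force: 0.0
```

```bash
python3 -m pendant '[0,0,0,0,0,0, 0,0,0,0,0,0, 0,0,0,0,0,0, 0,0,0,0,0,0, 0,0,0,0,0,0]' -1 40
```

```text
time_s: 4.05
position: [457.5, 205.2, 157.5]
orientation: [[0.982, 0.188, -0.0], [0.188, -0.982, 0.001], [-0.0, -0.001, -1.0]]
contact_force: [-0.6, 4.1, -0.4]
grip_width: 19.7
grasp_force: 40.0
```

```bash
python3 -m pendant '[0,0,-0.001,0,0,0, 0,0,-0.002,0,0,0, 0,0,-0.002,0,0,0]' && python3 -m pendant '[0.0004,-0.002,-0.002,0,0,0, 0.0008,-0.004,-0.002,0,0,0, 0.0011,-0.006,-0.002,0,0,0, 0.0015,-0.008,-0.002,0,0,0, 0.0019,-0.01,-0.002,0,0,0, 0.0023,-0.012,-0.002,0,0,0]'
```

```text
time_s: 4.35
position: [457.5, 205.2, 157.5]
orientation: [[0.982, 0.189, -0.001], [0.189, -0.982, 0.0], [-0.0, -0.0, -1.0]]
contact_force: [-8.4, 1.9, 14.3]
grip_width: 19.5
grasp_force: 40.0
time_s: 4.95
position: [461.0, 196.1, 157.4]
orientation: [[0.982, 0.188, 0.003], [0.188, -0.982, 0.006], [0.004, -0.006, -1.0]]
contact_force: [-9.4, 14.9, 21.4]
grip_width: 19.8
grasp_force: 40.0
```

```bash
python3 -m pendant '[-0.001,-0.003,0.001,0,0,0, -0.0006,-0.006,0.0015,0,0,0, 0,-0.009,0.0015,0,0,0, 0.0006,-0.012,0.0015,0,0,0, 0.0012,-0.015,0.0015,0,0,0, 0.0018,-0.018,0.0015,0,0,0, 0.0023,-0.021,0.0015,0,0,0, 0.0029,-0.024,0.0015,0,0,0]'; python3 -c "
from cell import *
s=read_state();print(s['position'],s['contact_force'],s['wrist_torque'])"
```

```text
time_s: 5.75
position: [464.3, 170.1, 157.4]
orientation: [[0.982, 0.188, 0.004], [0.188, -0.982, 0.003], [0.004, -0.003, -1.0]]
contact_force: [-2.3, 10.2, 10.8]
grip_width: 20.1
grasp_force: 40.0
[464.27164515 170.12710761 157.41506849] [-2.33354757 10.16150564 10.78704081] [ 1.3259962   0.76253259 -0.09950963]
```

```bash
python3 -m pendant '[0.0008,-0.004,0,0,0,0, 0.0017,-0.009,0,0,0,0, 0.0029,-0.015,0,0,0,0, 0.0043,-0.022,0,0,0,0, 0.0056,-0.029,0,0,0,0, 0.007,-0.036,0,0,0,0, 0.0083,-0.043,0,0,0,0, 0.0097,-0.05,0,0,0,0, 0.011,-0.057,0,0,0,0, 0.0122,-0.063,0,0,0,0, 0.0131,-0.068,0,0,0,0, 0.0137,-0.071,0,0,0,0]'
python3 - <<'E'
from cell import *
import cv2,numpy as np
print(read_state()["position"])
for n in ["scene","top"]:
    f=grab_frame(n); cv2.imwrite(f"pics/{n}1.png",f["image"][:,:,::-1])
a=cv2.imread("pics/scene1.png");b=cv2.imread("pics/top1.png")
A=cv2.resize(a[155:255,230:350],None,fx=5,fy=5,interpolation=cv2.INTER_CUBIC)
B=cv2.resize(b[160:250,300:420],None,fx=6,fy=6,interpolation=cv2.INTER_CUBIC)
cv2.imwrite("pics/sc1.png",A);cv2.imwrite("pics/tc1.png",B)
E
```

```text
time_s: 6.95
position: [477.9, 98.9, 157.4]
orientation: [[0.982, 0.187, 0.003], [0.187, -0.982, 0.003], [0.004, -0.002, -1.0]]
contact_force: [-2.0, 10.7, 12.0]
grip_width: 19.9
grasp_force: 40.0
[477.90569051  98.9211621  157.42786765]
```

View pics/sc1.png

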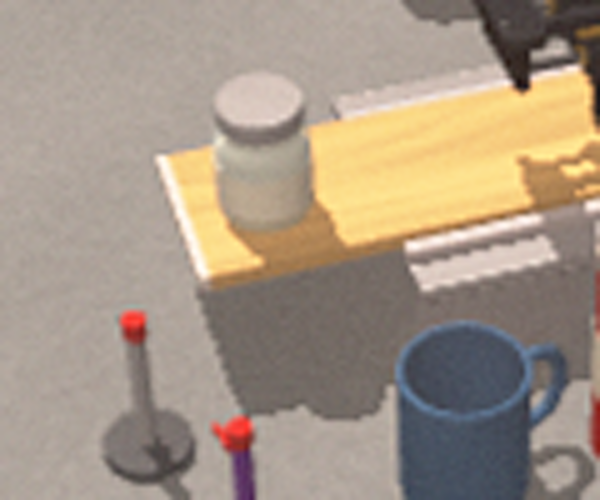

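View pics/tc1.png

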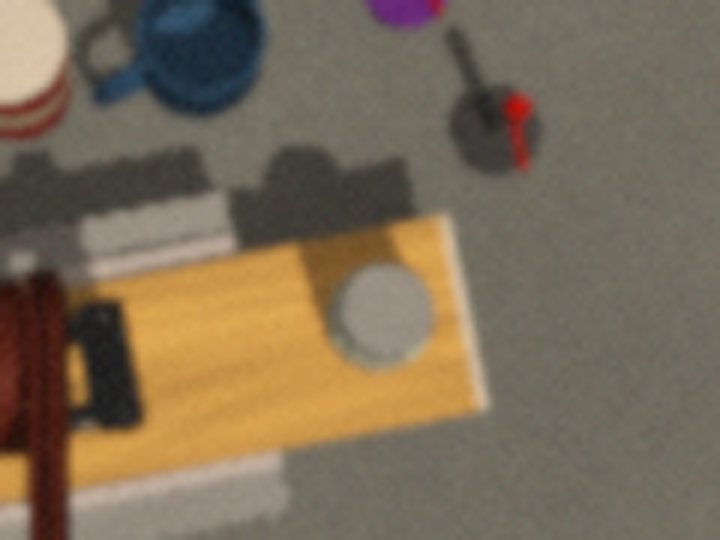

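The jar is upright and the board level. In the top crop the outer edge runs from (459,215) to (490,408) and the pointer tip is at (525,170).

Run:
```python
from h import *
np.set_printoptions(precision=1,suppress=True)
T=lambda u,v,z:onplane("top",300+(u+.5)/6-.5,160+(v+.5)/6-.5,z)[:2]
S=lambda u,v,z:onplane("scene",230+(u+.5)/5-.5,155+(v+.5)/5-.5,z)[:2]
ax=np.array([.189,-.982])
a,b,t=T(459,215,82),T(490,408,82),T(525,168,82)
e=(a+b)/2; print(a,b,e,t,"top tip gap",(t-e)@ax, (t-a)@ax,(t-b)@ax,"foot",(T(496,129,3)-e)@ax,"cap",(T(518,107,112)-e)@ax)
a,b=S(158,157,82),S(205,285,82); e=(a+b)/2
print(a,b,e,"scene foot",(S(148,446,6)-e)@ax,"cap",(S(133,322,108)-e)@ax)
# drive dead reckoning
g=np.array([457.5,205.2])+300*ax; print("start end",g)
```

```text
[ 591.  -192.4] [ 473.8 -209.3] [ 532.4 -200.9] [ 619.6 -233. ] top tip gap 48.055638093033494 45.26387974036956 50.84739644569741 foot 47.480800005644284 cap 46.843895165665955
[ 471.  -208.5] [ 596.3 -184.3] [ 533.7 -196.4] scene foot 53.50979877644472 cap 52.492491398494245
start end [514.2 -89.4]
```

```bash
python3 -m pendant '[0.0008,-0.004,0,0,0,0, 0.0017,-0.009,0,0,0,0, 0.0028,-0.0145,0,0,0,0, 0.0039,-0.02,0,0,0,0, 0.0049,-0.0255,0,0,0,0, 0.006,-0.031,0,0,0,0, 0.0068,-0.035,0,0,0,0, 0.0074,-0.038,0,0,0,0, 0.0074,-0.038,0,0,0,0]'
python3 - <<'E'
from cell import *
import cv2,numpy as np
print(read_state()["position"])
for n,(x0,y0,w,h) in {"scene":(240,170,70,85),"top":(365,165,50,75)}.items():
    m=np.mean([grab_frame(n)["image"].astype(float) for _ in range(4)],0).astype(np.uint8)[:,:,::-1]
    cv2.imwrite(f"pics/{n}2.png",m)
s=cv2.imread("pics/scene2.png")[175:255,235:290]; t=cv2.imread("pics/top2.png")[170:235,370:410]
r=lambda i,k:cv2.resize(i,None,fx=k,fy=k,interpolation=cv2.INTER_CUBIC)
S=r(s,7);T=r(t,8.5) 
H=max(S.shape[0],T.shape[0]); o=np.zeros((H,S.shape[1]+10+T.shape[1],3),np.uint8)
o[:S.shape[0],:S.shape[1]]=S;o[:T.shape[0],S.shape[1]+10:]=T
cv2.imwrite("pics/c2.png",o);print(o.shape,S.shape)
E
```

```text
time_s: 7.95
position: [485.3, 60.7, 157.4]
orientation: [[0.982, 0.187, 0.003], [0.187, -0.982, 0.002], [0.004, -0.002, -1.0]]
contact_force: [-0.9, 8.2, 11.8]
grip_width: 19.6
grasp_force: 40.0
[485.2810164   60.66847085 157.40524046]
(560, 735, 3) (560, 385, 3)
```

View pics/c2.png

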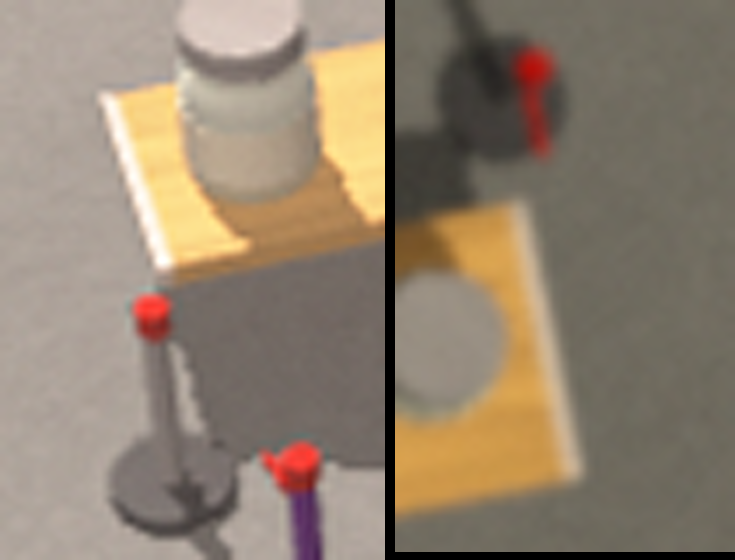

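The scene pane shows the jar upright and the white edge running from (105,95) to (162,270). In the top pane the edge runs from (527,203) to (582,478), and the blade tip is at (543,150), still a little further out.

Run:
```python
from h import *
np.set_printoptions(precision=1,suppress=True)
T=lambda u,v,z:onplane("top",370+(u-395+.5)/8.5-.5,170+(v+.5)/8.5-.5,z)[:2]
S=lambda u,v,z:onplane("scene",235+(u+.5)/7-.5,175+(v+.5)/7-.5,z)[:2]
ax=np.array([.189,-.982])
a,b,t=T(527,203,82),T(582,478,82),T(543,150,82)
print(a,b,t,(t-a)@ax,(t-b)@ax,"cap",(T(534,66,112)-(a+b)/2)@ax,"foot",(T(502,98,5)-(a+b)/2)@ax)
w=a-b;print(np.degrees(np.arctan2(w[1],w[0])))
a,b=S(103,95,82),S(160,270,82)
w=b-a;print(np.degrees(np.arctan2(w[1],w[0])))
print(a,b,"cap",(S(152,302,112)-(a+b)/2)@ax,"foot",(S(172,480,8)-(a+b)/2)@ax)
```

```text
[ 598.1 -225.4] [ 480.1 -246.7] [ 621.  -232.7] 11.4628081693719 12.779961252176903 cap 11.079106828837833 foot 10.974962321468862
10.264833635197917
10.565272715602912
[ 476.8 -247.1] [ 598.1 -224.5] cap 12.184235030773262 foot 13.873642516582798
```

```bash
python3 -m pendant '[0.0006,-0.003,0,0,0,0, 0.0012,-0.006,0,0,0,0, 0.0017,-0.009,0,0,0,0, 0.0021,-0.011,0,0,0,0, 0.0023,-0.0118,0,0,0,0, 0.0023,-0.0118,0,0,0,0, 0.0023,-0.0118,0,0,0,0, 0.0023,-0.0118,0,0,0,0]'
python3 - <<'E'
from cell import *
import cv2,numpy as np
print(read_state()["position"])
for n in ["scene","top"]:
    m=np.mean([grab_frame(n)["image"].astype(float) for _ in range(4)],0).astype(np.uint8)[:,:,::-1]
    cv2.imwrite(f"pics/{n}3.png",m)
s=cv2.imread("pics/scene3.png")[175:255,235:290]; t=cv2.imread("pics/top3.png")[170:235,370:410]
r=lambda i,k:cv2.resize(i,None,fx=k,fy=k,interpolation=cv2.INTER_CUBIC)
S=r(s,7);T=r(t,8.5); o=np.zeros((560,735,3),np.uint8)
o[:560,:385]=S;o[:T.shape[0],395:]=T
cv2.imwrite("pics/c3.png",o)
E
```

```text
time_s: 9.15
position: [487.5, 49.2, 157.4]
orientation: [[0.982, 0.188, 0.003], [0.188, -0.982, 0.003], [0.003, -0.002, -1.0]]
contact_force: [-2.2, 10.0, 13.8]
grip_width: 19.9
grasp_force: 40.0
[487.47812409  49.24345298 157.40744764]
```

View pics/c3.png

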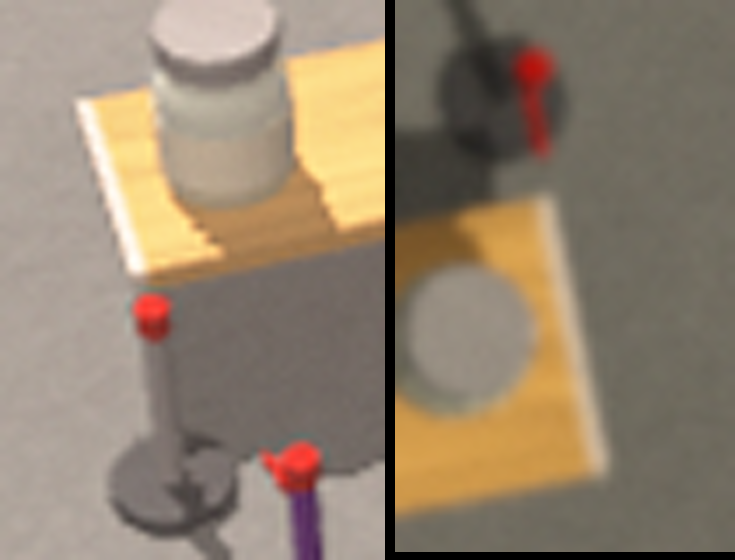

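The board's edge, from (552,197) to (608,470), now extends straight through the blade tip at (543,150). The jar is upright and the board is held with about 14 N of downward press, so I'm handing it in.

```bash
python3 -c "
from cell import *
print(close_job())"
```

```text
the job is handed in; nothing more can be done
None
```

I pulled the board free of the catches and slid it out until its white end lined up with the red pointer in the last camera check. The arm is still gripping it and pressing down, the jar is upright on it, and the job is handed in; no verdict was returned.

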